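Locate a padlock in the drill vise

TASK

Set up the padlock that lies between the jaws of the drill vise, ready for drilling: push it along the vise bed until its side is flat against the fixed jaw and its base touches the tip of the work stop, and push the moving jaw up until it bears on the padlock's other side. Only push, with the fingertips: never pick the padlock up off the bed, and leave the loose tools, trays and other things on the bench where they are.

Things in the scene. Friction and masses are not known exactly. Their poses are not given: they have to be found in the camera images.
- vise: grey iron drill vise bolted to the bench, immovable. Origin at bench level under the middle of the bed; z up; the jaws travel along its y. Flat bed: top at z = 30 mm, x from -75 to 75, clear between the jaws. Bolted ears at x = +-117, y = 30, are 20 mm high. Nut block at the -y end: y -170 to -195, x -25 to 25, top z = 58.
- fixed_face (a point): middle of the flat vertical face of the vise's fixed jaw, at vise x = 0, y = 80 mm, 22 mm above the bed; axes as the vise. The face is 150 mm wide in x and rises from the bed to 21 mm above this point (vise z = 73); the fixed jaw is solid for 47 mm to +y.
- jaw (a joint): travel of the vise's moving jaw, m: 0 is fully open (160 mm between the jaw faces); it grows as the jaw slides along vise +y towards the fixed jaw, so the opening is 0.160 minus this. It slides by hand with about 4 N of friction (plus 15 N per m/s) and stays where it is left; no screw need be turned.
- jaw_face (a point): middle of the moving jaw's flat face, 22 mm above the bed; axes as the vise. The jaw is 150 mm wide in x, 40 mm thick (back 40 mm to -y of this point), top 21 mm above this point. From mid-back an 18 mm screw, top 1 mm below this point, runs to -y through the nut block and slides with the jaw. Push the back above the screw; at joint 0 it is 50 mm from the nut block.
- stop: work stop: steel rod held by a bracket on the fixed jaw's +x end, immovable. Origin at the centre of its tip, a flat 14 mm disc facing -x, 12 mm above the bed, 27 mm from the fixed jaw's face (vise y = 53). Axes as the vise; the rod runs 84 mm to +x. Its set position along vise x varies from 40 to 60 mm. Bracket: vise x 75 to 105, y 35 to 121, top z = 65.
- padlock: shut brass padlock lying flat on the oiled vise bed (friction about 0.3), 0.25 to 0.5 kg. Origin at the centre of its body's underside; z up. Body 46 mm along x, 54 along y, 24 thick; balance point at x = -5. Base (keyway end) at x = 23, towards the stop; shackle (9 mm steel bar, 12 mm up, 46 mm wide) to -x, its outer end at x = -57. Flat sides for the jaws at y = +-27. In place its axes lie along those of the vise.
- padlock_small: bystander: smaller brass padlock (40 mm wide, 34 mm long without shackle, 20 mm thick) lying on the bench beyond the work stop; origin at the centre of the underside of its body.
- chuck_key: bystander: steel drill chuck key with a crossbar, about 75 mm long, lying on the bench beyond the vise; origin on its shank at bench level.
- screwdriver: bystander: wooden-handled screwdriver lying on the bench on the robot's side of the vise; origin near its middle, x along it to the tip.
- hammer: bystander: hammer with a wooden handle lying on the bench to the left of the vise; origin near its middle, x along it to the head.
- oil: bystander: clear plastic oil bottle, 54 mm diameter, 130 mm high, standing beyond the hammer, at the back left; origin under its centre.
- parts_tray: bystander: grey open tray with four compartments of screws and pins, 160 x 240 x 42 mm, at the right; origin under its centre.
- tin: bystander: round open tin of small parts, 92 mm diameter, 20 mm high, at the back right; origin under its centre.
There are look-alikes about, which are no part of the job. Leave any turquoise look-alike of the padlock alone.

How it is judged:
By the outcome, as a careful person would: the job done as asked, in the order asked, and still so for the second after the job is handed in, with the robot touching nothing.
It also fails if it takes over 54 s, if anything falls off the work surface, if the arm or the gripper's body presses on something with over 40 N, if the wrist force passes 120 N, or if a joint passes its speed limit or range.

ROBOT

A 7-joint arm with a two-finger parallel gripper is mounted at the origin on the work surface. World frame = base frame: x ahead of the robot, y to its left, z up, the work surface at z = 0. Lengths are in m, angles in rad, forces in N, time in s.
With the tool pointing down it reaches from about 0.4 to 0.85 m from the base axis. Payload 4.5 kg.
Tool frame: the origin (TCP) lies at the very end of the fingers, on their centre line; the grasp point (between the pads) lies 19 mm behind it; z points along the fingers, y is the direction in which the jaws open and shut (so a half turn about z gives the same grasp; the last joint's range is limited). The gripper opens to 88 mm and grips with 3 to 60 N. Pads are 18 mm wide; open, the fingers measure 123 mm over their backs; the gripper's body (75 mm by 187 mm) begins 45 mm behind the grasp point.
Start: joints at [-1.123, 0.689, -0.195, 1.565, 0.157, 0.902, -0.215], TCP at [0.251, 0.572, 0.239] pointing down, gripper open.
Joint ranges: [-3.01, 3.01], [-0.46, 2.08], [-1.47, 1.51], [0.13, 2.56], [-1, 4.14], [0.04, 2.09], [-2.66, 2.66]. Speed limits (rad/s): [2.57, 2.57, 3.14, 3.14, 3.14, 3.14, 3.14].

INTERFACE

Orientations are given as [roll, pitch, yaw] about the fixed x, y, z axes, in that order (R = Rz(yaw) Ry(pitch) Rx(roll)).
In Python, from workcell import env, optics, ticket gives the robot as it stands.
- The arm moves only by the tool step_arm, never from a script. Its argument "targets" is a list of rows, each a list of 5 numbers: the shift along the world's x, y, z scaled (see below), then the turn about the world's z scaled (see below), then the opening, from -1 (shut) to 1 (fully open). In form: [[x, y, z, spin, fingers], ...]. A call has 1 to 20 rows; each row is the pose to reach, as a shift and turn from the pose commanded when the call began, turning the shorter way round; what a row does not reach only later rows make up. The controller multiplies each number of a shift by 400 mm and each number of a turn by 360 degrees. A row lasts 1/8 s, in which the tool goes at most 62.5 mm and 10.7 degrees, less where a joint would pass 70% of its speed; a pose out of reach is approached as far as the arm can. A call with a number of a shift or a turn outside -1 to 1 is refused whole. A call with a gripper value outside its range is refused whole. The fingers move at their own pace and stop on an object; the grip force is fixed at half the most. Time passes only in rows, so rows that repeat a pose let the fingers close. It gives the time, the measured TCP pose, the force and the opening at its end, in the units of the state.
- env.state(): the state, without advancing time (a new reading comes with each control period).
- optics.snapshot(name): name is "side" or "top" or "wrist"; returns (picture, depth): 420x560x3 uint8, blue, green, red; 420x560 float32, m along the optical axis (not along the pixel's ray), 0 where there is no reading.
- optics.camera_params(name): a dict with "camera_matrix" (3x3 intrinsics, pixels), "rvec" (rotation vector, rad) and "tvec" (3), from world to camera coordinates, as OpenCV has them. Camera axes: x right, y down, z forward; pixel columns grow to the right and rows downward; lengths in m; the calibration is good to about 2 mm. A picture is of the moment at which its call begins: read the wrist's pose just before it. camera_params takes no time and is no camera call; for the wrist camera it gives the pose at the moment of the call.
- ticket.close_job(): hands the job in, once; it reports no verdict.
The state is a dict: "time_s": time; "joints": joint angles; "qd": joint speeds; "effort": joint torques, N m; "position": TCP position; "ee_rot": TCP orientation; "ft_force": force on the tool from outside, world axes, zero at the start; "torque": the same for the moment, N m; "opening": opening from 0.0 (shut) to 1.0 (fully open).
Only numpy, scipy, OpenCV 4.12 (cv2) and the standard library are available. Lean on these libraries where they do the work, as an engineer would, in place of code of your own. Each camera call takes 0.05 s, during which the arm holds its last target.

## Working session

There is one attempt and no reset: what is moved stays moved. The work goes in short steps, Python scripts to look and compute and a tool call to move; the robot and the scene stay as the last step left them, time stands still between calls to the robot, and variables do not carry over. Pictures are saved under pics/ and viewed, and the job is handed in when it is done.

Besides the shell and the picture viewer there is one more tool, called after "Call:" by a JSON object that holds its "fn" and its "kwargs". step_arm: Moves the arm, as the interface text tells. Its arguments: {"type":"object","properties":{"targets":{"type":"array","items":{"type":"array","items":{"type":"number"}}}},"required":["targets"]}

```bash
ls; mkdir -p pics; python3 - <<'E'
from workcell import env, optics
import cv2,numpy as np
s=env.state();print({k:np.round(v,3) for k,v in s.items()})
for n in("side","top","wrist"):
    p=optics.camera_params(n);print(n,np.round(p["camera_matrix"],1).tolist(),np.round(p["rvec"],3).ravel(),np.round(p["tvec"],3).ravel())
    im,d=optics.snapshot(n);cv2.imwrite(f"pics/{n}0.png",im);np.save(f"pics/{n}0.npy",d)
E
```

```text
pics
{'time_s': np.float64(0.0), 'joints': array([-1.123,  0.69 , -0.194,  1.566,  0.157,  0.902, -0.215]), 'qd': array([-0.001,  0.001,  0.001, -0.   ,  0.001, -0.002,  0.   ]), 'effort': array([ 1.0000e-03, -5.2756e+01, -1.2660e+00, -1.5343e+01, -5.3000e-02,
        7.0000e-03,  0.0000e+00]), 'position': array([0.251, 0.572, 0.238]), 'ee_rot': array([-3.14 ,  0.   ,  2.728]), 'ft_force': array([ 0.364,  0.216, -0.096]), 'torque': array([0.044, 0.006, 0.075]), 'opening': np.float64(1.001)}
side [[498.4, 0.0, 271.7], [0.0, 498.4, 210.1], [0.0, 0.0, 1.0]] [ 2.292 -0.244  0.082] [-0.617  0.1    1.522]
top [[497.9, 0.0, 278.3], [0.0, 497.9, 216.7], [0.0, 0.0, 1.0]] [ 2.158 -2.178  0.124] [-0.096  0.587  1.498]
wrist [[373.2, 0.0, 279.6], [0.0, 373.2, 215.1], [0.0, 0.0, 1.0]] [-2.422 -1.583 -0.225] [-0.623 -0.039  0.39 ]
```

View pics/top0.png

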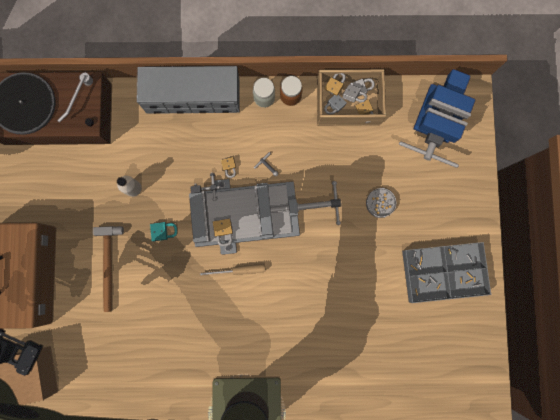

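View pics/side0.png

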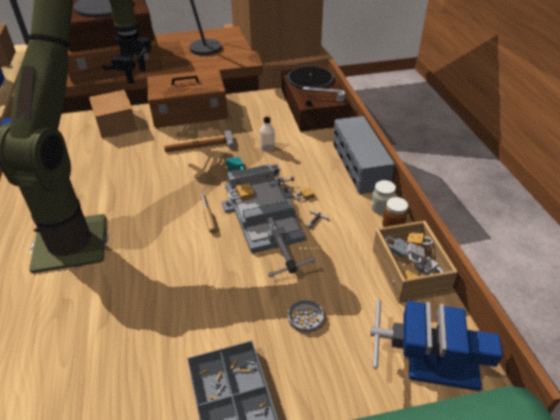

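View pics/wrist0.png

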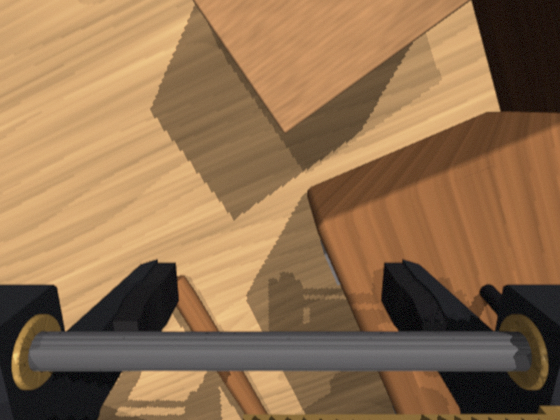

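The top view shows the vise at about (245,212), with the fixed jaw at left (world +y). The padlock is at (222,230), the stop near (215,182) and the turquoise look-alike at (160,231). I'll zoom in.

```bash
cat > h.py <<'E'
import numpy as np,cv2
from workcell import env,optics
def ray(p,uv):
    K=np.array(p["camera_matrix"]);R=cv2.Rodrigues(np.array(p["rvec"],float))[0];t=np.array(p["tvec"],float).ravel()
    d=R.T@np.linalg.inv(K)@np.array([uv[0],uv[1],1.]);return -R.T@t,d
def onz(p,uv,z):
    c,d=ray(p,uv);return c+d*(z-c[2])/d[2]
def deproj(p,d):
    K=np.array(p["camera_matrix"]);R=cv2.Rodrigues(np.array(p["rvec"],float))[0];t=np.array(p["tvec"],float).ravel()
    v,u=np.indices(d.shape);X=np.stack([(u-K[0,2])/K[0,0]*d,(v-K[1,2])/K[1,1]*d,d],-1)
    return (X-t)@R
def proj(p,X):
    return cv2.projectPoints(np.array(X,float).reshape(-1,3),np.array(p["rvec"],float),np.array(p["tvec"],float),np.array(p["camera_matrix"]),None)[0].reshape(-1,2)
E
python3 - <<'E'
from h import *
im=cv2.imread("pics/top0.png");d=np.load("pics/top0.npy");p=optics.camera_params("top")
c=im[150:280,150:350];cv2.imwrite("pics/topz.png",cv2.resize(c,None,fx=4,fy=4,interpolation=cv2.INTER_CUBIC))
W=deproj(p,d)
print(onz(p,(222,230),.05),[ (u,v,np.round(W[v,u],3)) for u,v in[(222,228),(200,212),(265,212),(285,212),(240,200),(100,330)]])
z=W[...,2][150:280,150:350];cv2.imwrite("pics/topzz.png",cv2.resize(np.clip(z*2500,0,255).astype(np.uint8),None,fx=4,fy=4,interpolation=0))
E
```

```text
[0.54515962 0.06916577 0.05      ] [(222, 228, array([0.551, 0.069, 0.053])), (200, 212, array([0.598, 0.133, 0.069])), (265, 212, array([ 0.597, -0.062,  0.068])), (285, 212, array([ 0.601, -0.123,  0.029])), (240, 200, array([0.639, 0.016, 0.029])), (100, 330, array([ 0.246,  0.447, -0.   ]))]
```

View pics/topz.png

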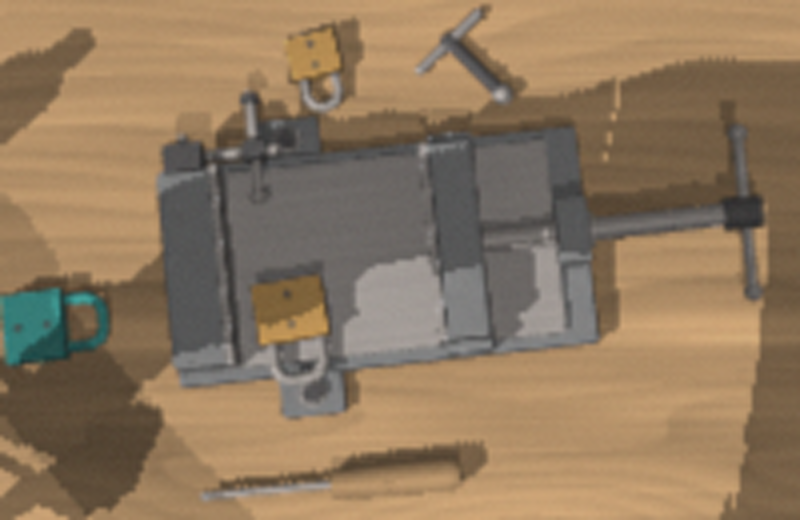

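View pics/topzz.png

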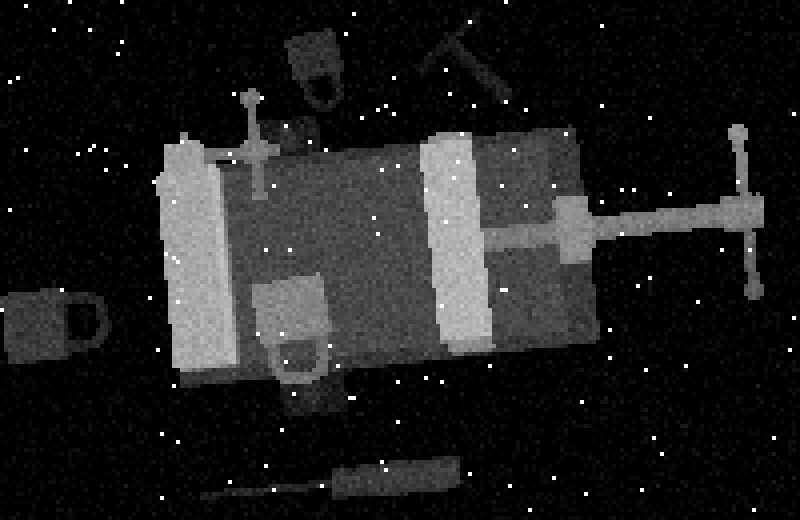

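```bash
python3 - <<'E'
from h import *
im=cv2.imread("pics/top0.png");d=np.load("pics/top0.npy");p=optics.camera_params("top")
W=deproj(p,d);z=W[...,2]
roi=np.zeros(z.shape,bool);roi[182:242,186:276]=1
m=roi&(z>.064)&(z<.08)
n,l,st,ce=cv2.connectedComponentsWithStats(m.astype(np.uint8))
for i in range(1,n):
    if st[i,4]>60:
        P=W[l==i];r=cv2.minAreaRect((P[:,:2]*1000).astype(np.float32));print("jaw",st[i],np.median(P[:,2]),r)
# padlock brass
hsv=cv2.cvtColor(im,cv2.COLOR_BGR2HSV)
b=roi&(hsv[...,1]>120)&(hsv[...,0]>10)&(hsv[...,0]<30)
n,l,st,ce=cv2.connectedComponentsWithStats(b.astype(np.uint8))
for i in range(1,n):
    if st[i,4]>40:
        P=W[l==i];q=np.argwhere(l==i)[:,::-1].astype(np.float32);r=cv2.minAreaRect(q);bx=cv2.boxPoints(r)
        print("pad",st[i],np.median(P,0),r,[np.round(onz(p,k,.054)[:2],4) for k in bx])
# side-view check
s=env.state();pw=optics.camera_params("wrist");c,_=ray(pw,(280,215));print("wristcam",c,ray(pw,(pw["camera_matrix"][0][2],pw["camera_matrix"][1][2]))[1],s["position"])
ims=cv2.imread("pics/side0.png");cv2.imwrite("pics/sidez.png",cv2.resize(ims[150:280,190:350],None,fx=4.5,fy=4.5,interpolation=cv2.INTER_CUBIC))
E
```

```text
jaw [189 185  20  57 674] 0.06800160367677938 ((595.469482421875, 138.82101440429688), (169.22738647460938, 47.428741455078125), 6.003955841064453)
jaw [255 185  18  50 645] 0.0715321139522794 ((604.6546020507812, -57.18848419189453), (150.62745666503906, 39.97227478027344), 5.734519958496094)
pad [213 219  19  17 246] [0.55365872 0.06866806 0.05299452] ((222.1199951171875, 227.16000366210938), (14.668607711791992, 17.351890563964844), 79.69515228271484) [array([0.5709, 0.0982]), array([0.5799, 0.0466]), array([0.536 , 0.0387]), array([0.5271, 0.0901])]
wristcam [0.18364719 0.60055148 0.38409917] [ 0.25703244 -0.11454161 -0.95959082] [0.25112722 0.57180099 0.23810795]
```

View pics/sidez.png

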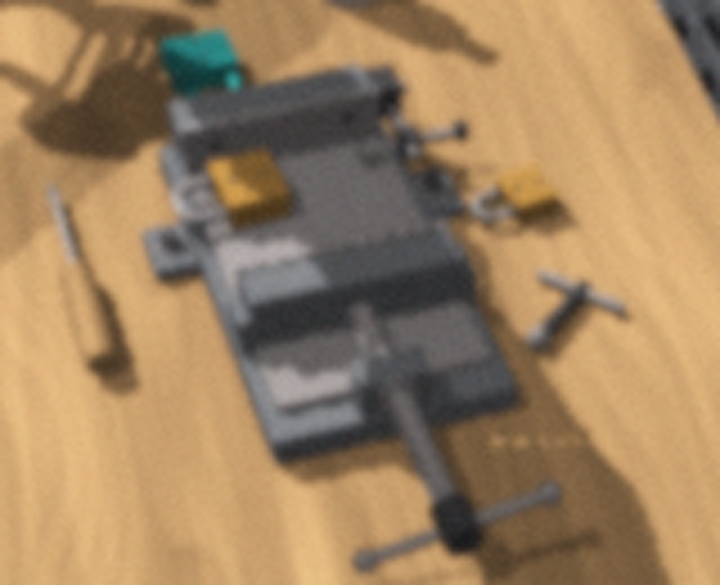

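Call:
{"fn": "step_arm", "kwargs": {"targets": [[0.13, -0.2, 0.05, 0.03, -0.66], [0.26, -0.4, 0.05, 0.06, -0.66], [0.4, -0.68, 0.05, 0.082, -0.66], [0.4, -0.68, 0.05, 0.082, -0.66], [0.4, -0.68, 0.05, 0.082, -0.66], [0.4, -0.68, 0.05, 0.082, -0.66]]}}

```text
time_s: 0.9
position: [0.4142, 0.2943, 0.2583]
ee_rot: [-3.137, 0.0, -3.05]
ft_force: [-0.6, 1.4, 0.4]
opening: 0.343
```

Call:
{"fn": "step_arm", "kwargs": {"targets": [[0.2, -0.34, 0.0, 0, -0.66], [0.4, -0.68, 0.0, 0.0, -0.66], [0.4, -0.68, 0, 0, -0.66], [0.4, -0.68, 0, 0, -0.66], [0.4, -0.68, 0, 0, -0.66], [0.4, -0.68, 0, 0, -0.66], [0.4, -0.68, 0, 0, -0.66]]}}

```text
time_s: 1.78
position: [0.571, 0.0296, 0.2584]
ee_rot: [3.14, -0.001, -3.039]
ft_force: [-0.2, 0.7, 0.8]
opening: 0.168
```

```bash
python3 - <<'E'
from h import *
s=env.state();print(s["time_s"],s["position"],s["ee_rot"],s["opening"],s["qd"].round(3) if hasattr(s["qd"],"round") else s["qd"])
p=optics.camera_params("wrist");im,d=optics.snapshot("wrist");cv2.imwrite("pics/w1.png",im);np.save("pics/w1.npy",d)
import pickle;pickle.dump(p,open("pics/w1.pkl","wb"))
W=deproj(p,d);print(np.round(W[100:420:60,60:560:80],3).tolist())
E
```

```text
1.775 [0.57097682 0.02962635 0.25844726] [ 3.14014570e+00 -6.31264705e-04 -3.03932857e+00] 0.16846569986297133 [-0.029 -0.012 -0.028  0.018 -0.    -0.001  0.   ]
[[[0.515, -0.204, 0.0], [0.507, -0.122, 0.001], [0.498, -0.04, -0.001], [0.49, 0.042, 0.011], [0.481, 0.124, 0.001], [0.473, 0.208, -0.0], [0.464, 0.29, -0.001]], [[0.578, -0.209, -0.001], [0.564, -0.112, 0.03], [0.556, -0.032, 0.03], [0.544, 0.046, 0.055], [0.534, 0.115, 0.072], [0.533, 0.222, 0.001], [0.525, 0.309, -0.0]], [[0.646, -0.212, 0.0], [0.627, -0.112, 0.031], [0.618, -0.029, 0.029], [0.61, 0.055, 0.03], [0.591, 0.127, 0.068], [0.6, 0.238, -0.0], [0.591, 0.329, -0.001]], [[0.722, -0.217, 0.0], [0.712, -0.123, -0.0], [0.562, 0.006, 0.278], [0.56, 0.036, 0.275], [0.652, 0.138, 0.069], [0.673, 0.256, 0.0], [0.661, 0.345, 0.007]], [[0.549, -0.019, 0.337], [0.541, 0.001, 0.346], [0.546, 0.014, 0.337], [0.543, 0.03, 0.338], [0.536, 0.043, 0.347], [0.534, 0.057, 0.348], [0.538, 0.079, 0.338]], [[0.898, -0.228, 0.0], [0.554, 0.0, 0.346], [0.57, 0.014, 0.328], [0.866, 0.087, -0.0], [0.549, 0.046, 0.346], [0.547, 0.061, 0.347], [0.834, 0.403, -0.0]]]
```

View pics/w1.png

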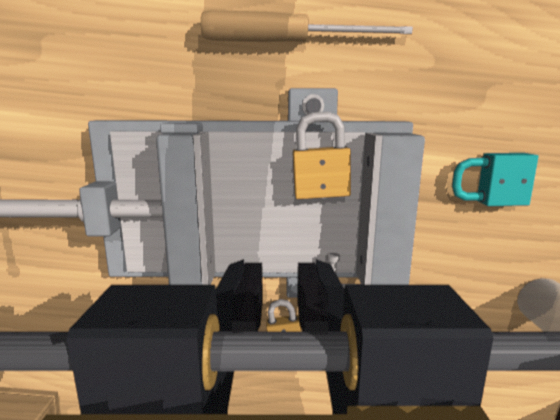

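Wrist view: padlock body at (322,172) with its shackle up toward the robot, fixed jaw face at u≈370, stop tip at (333,258). Now I'll measure these.

```bash
python3 - <<'E'
from h import *
import pickle
p=pickle.load(open("pics/w1.pkl","rb"));im=cv2.imread("pics/w1.png");d=np.load("pics/w1.npy");W=deproj(p,d);z=W[...,2]
roi=np.zeros(z.shape,bool);roi[110:290,90:425]=1;roi[255:,215:350]=0
m=roi&(z>.064)&(z<.08)
n,l,st,ce=cv2.connectedComponentsWithStats(m.astype(np.uint8))
for i in range(1,n):
    if st[i,4]>300:
        P=W[l==i];print("jaw",st[i],np.median(P[:,2]))
        for v in range(150,270,15):
            q=np.where(l[v]==i)[0]; 
            if len(q): print(v,q.min(),q.max(),np.round(W[v,q.min()+1],4),np.round(W[v,q.max()-1],4))
hsv=cv2.cvtColor(im,cv2.COLOR_BGR2HSV);hsv_=hsv[172,322];print(hsv_)
b=(roi&(hsv[...,1]>120)&(hsv[...,0]>10)&(hsv[...,0]<30)&(z>.046)&(z<.062)).astype(np.uint8)
n,l,st,ce=cv2.connectedComponentsWithStats(b)
i=1+np.argmax(st[1:,4]);q=np.argwhere(l==i)[:,::-1].astype(np.float32);zz=np.median(z[l==i]);print("zpad",zz,st[i])
pts=np.array([onz(p,k,.054)[:2] for k in q]).astype(np.float32)*1000
r=cv2.minAreaRect(pts);print(r,cv2.boxPoints(r))
print("stop",np.round(W[246:268:3,320:350:3,2],3))
c=im[90:300,210:440];cv2.imwrite("pics/w1z.png",cv2.resize(c,None,fx=2.8,fy=2.8,interpolation=cv2.INTER_CUBIC))
E
```

```text
jaw [ 156  135   54  150 6545] 0.07243984162118483
150 157 201 [ 0.5457 -0.0809  0.0726] [ 0.5418 -0.044   0.0734]
165 158 203 [ 0.5592 -0.0803  0.0712] [ 0.5556 -0.0423  0.0695]
180 160 203 [ 0.5724 -0.0779  0.0725] [ 0.5686 -0.0412  0.0725]
195 161 204 [ 0.5866 -0.0772  0.0711] [ 0.5829 -0.04    0.0707]
210 162 205 [ 0.6007 -0.076   0.0714] [ 0.5968 -0.0383  0.0715]
225 164 206 [ 0.6152 -0.0739  0.0714] [ 0.6113 -0.0367  0.0714]
240 165 207 [ 0.6298 -0.0725  0.0721] [ 0.6269 -0.0353  0.0696]
255 166 207 [ 0.6457 -0.0718  0.0705] [ 0.6408 -0.034   0.073 ]
jaw [ 362  135   63  150 7333] 0.06764631546522121
150 372 423 [0.5267 0.1088 0.068 ] [0.5223 0.1529 0.0667]
165 371 421 [0.5398 0.1098 0.0698] [0.5358 0.1539 0.0668]
180 370 419 [0.5533 0.111  0.0704] [0.5496 0.1551 0.0664]
195 369 418 [0.5675 0.1129 0.0691] [0.5635 0.157  0.0667]
210 368 416 [0.5814 0.1139 0.0708] [0.5781 0.1583 0.0661]
225 367 414 [0.596  0.1155 0.0705] [0.5928 0.1593 0.0666]
240 366 413 [0.6105 0.1168 0.0718] [0.6079 0.1615 0.0664]
255 365 411 [0.6257 0.1184 0.0716] [0.6232 0.1624 0.0669]
[ 19 154 224]
zpad 0.05399558996501719 [ 293  148   58   51 2619]
((554.57763671875, 68.03924560546875), (46.530128479003906, 53.23186111450195), 8.927525520324707) [[527.46405   90.72234 ]
 [535.7248    38.13537 ]
 [581.6912    45.356148]
 [573.4305    97.94312 ]]
stop [[0.03  0.03  0.03  0.031 0.03  0.03  0.03  0.03  0.029 0.03 ]
 [0.029 0.029 0.03  0.03  0.031 0.03  0.032 0.029 0.03  0.03 ]
 [0.03  0.03  0.03  0.03  0.028 0.03  0.031 0.03  0.03  0.03 ]
 [0.03  0.031 0.03  0.042 0.043 0.043 0.044 0.028 0.029 0.032]
 [0.029 0.03  0.029 0.048 0.049 0.048 0.048 0.029 0.029 0.029]
 [0.26  0.03  0.028 0.047 0.049 0.05  0.046 0.03  0.03  0.029]
 [0.263 0.263 0.264 0.264 0.045 0.045 0.031 0.031 0.031 0.029]
 [0.267 0.267 0.266 0.266 0.045 0.045 0.029 0.029 0.028 0.031]]
```

View pics/w1z.png

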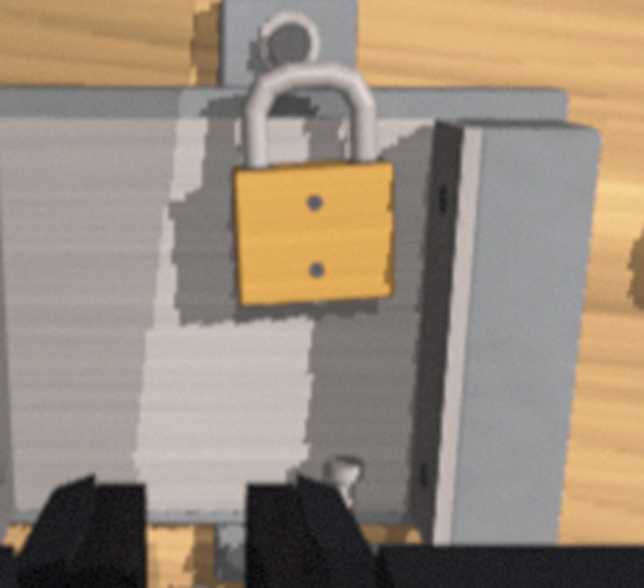

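```bash
python3 - <<'E'
from h import *
import pickle
p=pickle.load(open("pics/w1.pkl","rb"));d=np.load("pics/w1.npy");W=deproj(p,d)
th=np.deg2rad(5.7);u=np.array([np.cos(th),np.sin(th)]);v=np.array([-u[1],u[0]])
S=W[...,:2]@u;T=W[...,:2]@v;z=W[...,2]
roi=np.zeros(z.shape,bool);roi[140:250,355:380]=1
m=roi&(z>.038)&(z<.066)
A=np.c_[S[m],np.ones(m.sum())];c=np.linalg.lstsq(A,T[m],rcond=None)[0];print("fixed T at s=.6",c@[.6,1],"slope deg",np.rad2deg(c[0]),m.sum(),np.median(T[m]))
roi[:]=0;roi[140:250,195:220]=1
m=roi&(z>.038)&(z<.066);A=np.c_[S[m],np.ones(m.sum())];c=np.linalg.lstsq(A,T[m],rcond=None)[0];print("mov T",c@[.6,1],np.rad2deg(c[0]),m.sum())
roi[:]=0;roi[246:275,322:350]=1
m=roi&(z>.036)&(z<.055);print("stop s percentiles",np.percentile(S[m],[2,10,50]),"T",np.median(T[m]),z[m].max())
for k in [(333,254),(333,252)]: 
    w=onz(p,k,.047)[:2];print(w@u,w@v)
# shackle
roi[:]=0;roi[100:150,295:350]=1;m=roi&(z>.038)&(z<.052);print("shackle s min",np.percentile(S[m],[1,5]),"T",np.percentile(T[m],[1,50,99]),np.median(z[m]))
q=np.array([.5546,.068]);print("pad",q@u,q@v)
# top-view stop check
pt=optics.camera_params("top")
w=onz(pt,(150+260/4,150+197/4),.047)[:2];print("top stop",w@u,w@v)
ps=optics.camera_params("side");X=np.array([.5546,.068,.054]);print("pad proj side",proj(ps,X),"stop",proj(ps,[*(.64*u+.0286*v),.047]))
E
```

```text
fixed T at s=.6 0.05587099733641576 slope deg 0.19225819517833298 767 0.055679212721721466
mov T -0.0974227023693511 0.01076425602598568 624
stop s percentiles [0.6460338  0.6462308  0.64904911] T 0.02874049146397411 0.049792163447980584
0.6435023821341183 0.027835844823797636
0.6412932820418588 0.027739533523649575
shackle s min [0.50351837 0.50443634] T [-0.01198256  0.01175494  0.03384526] 0.04578269503522396
pad 0.5586115620830636 0.012581045549541205
top stop 0.6456696582152516 0.027101316214664495
pad proj side [[244.16962698 189.21696143]] stop [[266.84746059 182.86595961]]
```

Call:
{"fn": "step_arm", "kwargs": {"targets": [[-0.0475, -0.05, -0.1, 0, -1], [-0.0475, -0.05, -0.25, 0, -1], [-0.0475, -0.05, -0.38, 0, -1], [-0.0475, -0.05, -0.48, 0, -1], [-0.0475, -0.05, -0.53, 0, -1], [-0.0475, -0.05, -0.5575, 0, -1], [-0.0475, -0.05, -0.5575, 0, -1], [-0.0475, -0.05, -0.5575, 0, -1]]}}

```text
time_s: 2.82
position: [0.5529, 0.0089, 0.0368]
ee_rot: [3.141, 0.002, -3.04]
ft_force: [0.2, 0.5, -0.3]
opening: 0.005
```

```bash
cat > st.py <<'E'
from h import *
th=np.deg2rad(5.7);u=np.array([np.cos(th),np.sin(th)]);v=np.array([-u[1],u[0]])
def st():
    s=env.state();q=np.array(s["position"]);f=np.array(s["ft_force"])
    print("t %.2f s=%.4f t=%.4f z=%.4f Fs=%.1f Ft=%.1f Fz=%.1f open %.3f"%(s["time_s"],q[:2]@u,q[:2]@v,q[2],f[:2]@u,f[:2]@v,f[2],s["opening"]),np.round(s["ee_rot"],3))
E
python3 - <<'E'
from st import *
st()
for n in["wrist","top"]:
    im,d=optics.snapshot(n);cv2.imwrite(f"pics/{n}2.png",im if n=="wrist" else cv2.resize(im[150:280,150:350],None,fx=4,fy=4))
E
```

```text
t 2.83 s=0.5511 t=-0.0461 z=0.0368 Fs=0.3 Ft=0.5 Fz=-0.3 open 0.005 [ 3.141e+00  2.000e-03 -3.040e+00]
```

View pics/wrist2.png

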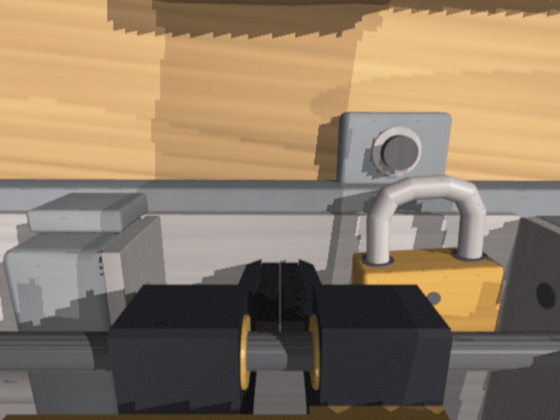

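Call:
{"fn": "step_arm", "kwargs": {"targets": [[-0.0007, 0.0075, 0, 0, -1], [-0.0014, 0.015, 0, 0, -1], [-0.0022, 0.0225, 0, 0, -1], [-0.003, 0.03, 0, 0, -1], [-0.0037, 0.0375, 0, 0, -1], [-0.0042, 0.0425, 0, 0, -1], [-0.0047, 0.0475, 0, 0, -1], [-0.0052, 0.0525, 0, 0, -1], [-0.0057, 0.0575, 0, 0, -1], [-0.0062, 0.0625, 0, 0, -1], [-0.0062, 0.0625, 0, 0, -1]]}}

```text
time_s: 4.3
position: [0.5499, 0.0339, 0.0357]
ee_rot: [3.141, 0.0, -3.04]
ft_force: [0.6, -0.7, 0.1]
opening: 0.01
```

```bash
python3 - <<'E'
from st import *
st()
for n in["wrist"]:
    im,d=optics.snapshot(n);cv2.imwrite(f"pics/{n}3.png",im)
E
```

```text
t 4.30 s=0.5506 t=-0.0209 z=0.0357 Fs=0.5 Ft=-0.7 Fz=0.1 open 0.010 [ 3.141  0.    -3.04 ]
```

View pics/wrist3.png

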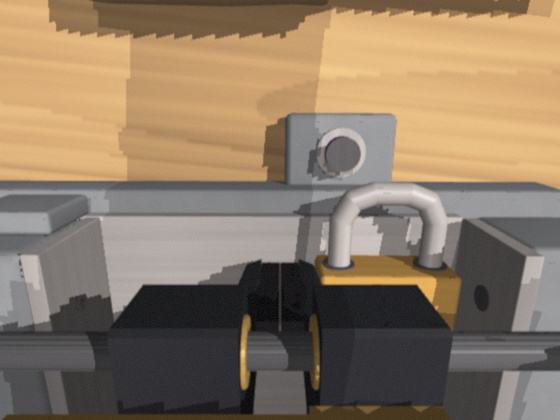

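Call:
{"fn": "step_arm", "kwargs": {"targets": [[-0.0004, 0.004, 0, 0, -1], [-0.0008, 0.008, 0, 0, -1], [-0.0012, 0.012, 0, 0, -1], [-0.0015, 0.015, 0, 0, -1], [-0.0015, 0.015, 0, 0, -1]]}}

```text
time_s: 4.97
position: [0.5492, 0.0395, 0.0358]
ee_rot: [3.141, 0.0, -3.04]
ft_force: [0.2, -1.0, 0.4]
opening: 0.006
```

```bash
python3 - <<'E'
from st import *
st()
for n in["wrist"]:
    im,d=optics.snapshot(n);cv2.imwrite(f"pics/{n}4.png",im)
E
```

```text
t 4.97 s=0.5504 t=-0.0152 z=0.0358 Fs=0.1 Ft=-1.0 Fz=0.4 open 0.006 [ 3.141  0.    -3.04 ]
```

View pics/wrist4.png

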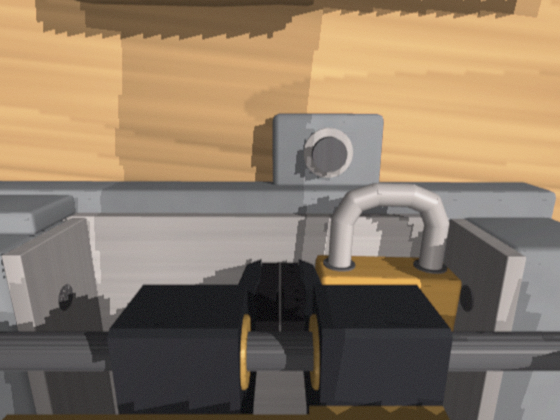

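Call:
{"fn": "step_arm", "kwargs": {"targets": [[-0.0004, 0.004, 0, 0, -1], [-0.0008, 0.008, 0, 0, -1], [-0.001, 0.01, 0, 0, -1]]}}

```text
time_s: 5.4
position: [0.5491, 0.0418, 0.0358]
ee_rot: [-3.14, -0.0, -3.041]
ft_force: [1.5, -6.2, 0.5]
opening: 0.006
```

Call:
{"fn": "step_arm", "kwargs": {"targets": [[0.002, -0.02, 0, 0, -1], [0.002, -0.02, 0.1, 0, -0.75], [0.002, -0.02, 0.22, 0, -0.75], [-0.08, 0.04, 0.3, 0, -0.75], [-0.1805, 0.085, 0.3, 0, -0.75], [-0.1805, 0.085, 0.3, 0, -0.75], [-0.1805, 0.085, 0.3, 0, -0.75], [-0.1805, 0.085, 0.3, 0, -0.75]]}}

```text
time_s: 6.4
position: [0.4777, 0.077, 0.1555]
ee_rot: [3.141, 0.001, -3.041]
ft_force: [-0.2, -0.1, -0.4]
opening: 0.127
```

```bash
python3 - <<'E'
from st import *
import pickle
st()
p=pickle.load(open("pics/w1.pkl","rb"));W=deproj(p,np.load("pics/w1.npy"));print("ear z",W[92:118:4,300:330:4,2].max(),W[104,313])
p=optics.camera_params("wrist");im,d=optics.snapshot("wrist");cv2.imwrite("pics/w5.png",im)
W=deproj(p,d);z=W[...,2];S=W[...,:2]@u;T=W[...,:2]@v
hsv=cv2.cvtColor(im,cv2.COLOR_BGR2HSV)
b=((hsv[...,1]>110)&(hsv[...,0]>10)&(hsv[...,0]<30)&(z>.046)&(z<.062)&(S<.66)).astype(np.uint8)
n,l,stt,ce=cv2.connectedComponentsWithStats(b);i=1+np.argmax(stt[1:,4]);print(stt[i])
m=l==i;pts=np.c_[S[m],T[m]].astype(np.float32)*1000;print(np.median(z[m]),cv2.minAreaRect(pts),pts.min(0),pts.max(0))
m=(z>.038)&(z<.052)&(T>-.02)&(T<.05)&(S<.54);print("shackle",np.percentile(S[m],[1,3]),np.percentile(T[m],[1,99]))
E
```

```text
t 6.40 s=0.4830 t=0.0292 z=0.1555 Fs=-0.2 Ft=-0.1 Fz=-0.4 open 0.127 [ 3.141e+00  1.000e-03 -3.041e+00]
ear z 0.04764316963950446 [0.49242542 0.05460352 0.0194028 ]
[ 264  285   32   47 1202]
0.053866306503249146 ((556.5341186523438, 29.21537971496582), (23.62859535217285, 36.42304992675781), 88.4393539428711) [538.08856   16.916191] [574.5832   40.57024]
shackle [0.50508605 0.50553056] [0.00768146 0.04904822]
```

View pics/w5.png

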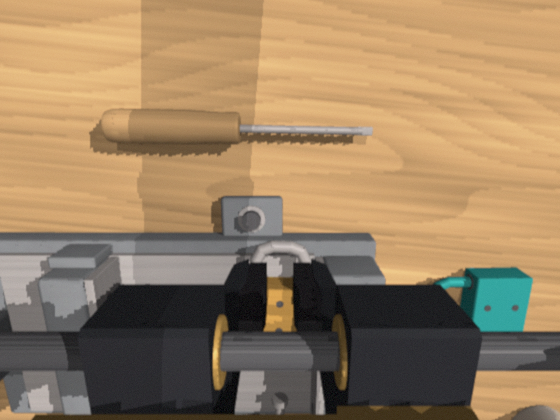

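Call:
{"fn": "step_arm", "kwargs": {"targets": [[0, 0, -0.12, 0, -0.75], [0, 0, -0.22, 0, -0.75], [0, 0, -0.28, 0, -0.75], [0, 0, -0.298, 0, -0.75], [0, 0, -0.298, 0, -0.75], [0.01, 0.001, -0.298, 0, -0.75], [0.02, 0.002, -0.298, 0, -0.75], [0.03, 0.003, -0.298, 0, -0.75], [0.037, 0.0037, -0.298, 0, -0.75], [0.044, 0.0044, -0.298, 0, -0.75], [0.051, 0.0051, -0.298, 0, -0.75], [0.058, 0.0058, -0.298, 0, -0.75], [0.065, 0.0065, -0.298, 0, -0.75], [0.065, 0.0065, -0.298, 0, -0.75]]}}

```text
time_s: 8.2
position: [0.5031, 0.0798, 0.0365]
ee_rot: [3.141, 0.001, -3.04]
ft_force: [-1.5, -0.8, -0.3]
opening: 0.126
```

```bash
python3 - <<'E'
from st import *
st()
for n in["wrist","top"]:
    im,d=optics.snapshot(n);cv2.imwrite(f"pics/{n}6.png",im if n=="wrist" else cv2.resize(im[150:280,150:350],None,fx=4,fy=4))
E
```

```text
t 8.20 s=0.5086 t=0.0294 z=0.0365 Fs=-1.6 Ft=-0.7 Fz=-0.3 open 0.126 [ 3.141e+00  1.000e-03 -3.040e+00]
```

View pics/wrist6.png

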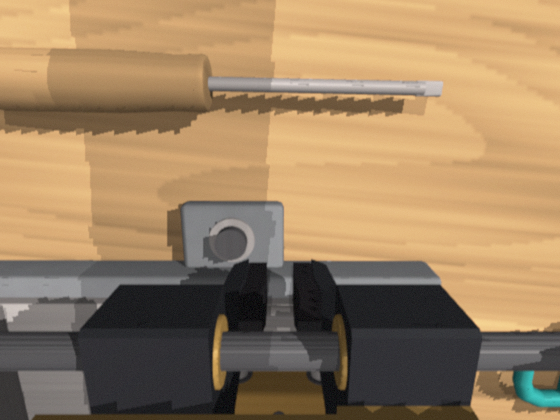

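View pics/top6.png

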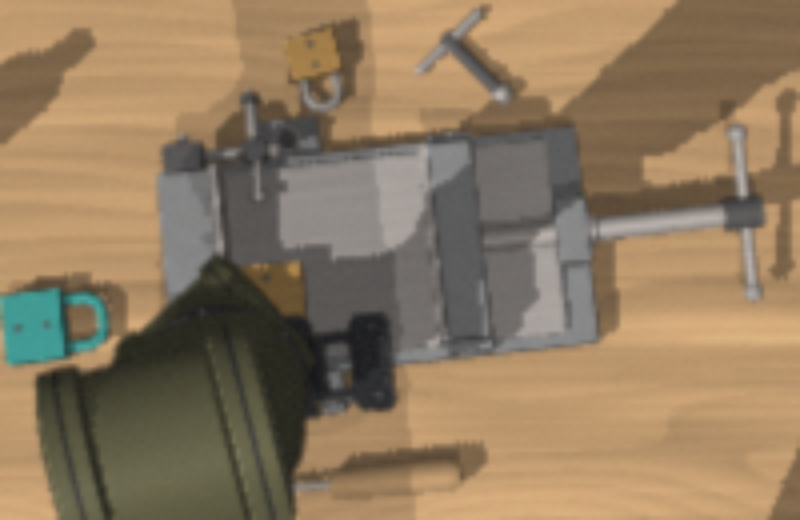

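Call:
{"fn": "step_arm", "kwargs": {"targets": [[0.007, 0.0007, 0, 0, -0.75], [0.014, 0.0014, 0, 0, -0.75], [0.021, 0.0021, 0, 0, -0.75], [0.028, 0.0028, 0, 0, -0.75], [0.035, 0.0035, 0, 0, -0.75], [0.042, 0.0042, 0, 0, -0.75], [0.049, 0.0049, 0, 0, -0.75], [0.056, 0.0056, 0, 0, -0.75], [0.063, 0.0063, 0, 0, -0.75], [0.07, 0.007, 0, 0, -0.75], [0.077, 0.0077, 0, 0, -0.75], [0.084, 0.0084, 0, 0, -0.75], [0.091, 0.0091, 0, 0, -0.75], [0.098, 0.0098, 0, 0, -0.75], [0.098, 0.0098, 0, 0, -0.75]]}}

```text
time_s: 10.18
position: [0.5424, 0.0839, 0.0366]
ee_rot: [3.141, 0.001, -3.04]
ft_force: [-1.2, -2.0, -0.4]
opening: 0.132
```

```bash
python3 - <<'E'
from st import *
st()
for n in["side","top"]:
    im,d=optics.snapshot(n);c=im[150:280,190:350] if n=="side" else im[150:280,150:350];cv2.imwrite(f"pics/{n}7.png",cv2.resize(c,None,fx=4,fy=4,interpolation=cv2.INTER_CUBIC))
E
```

```text
t 10.18 s=0.5481 t=0.0296 z=0.0366 Fs=-1.4 Ft=-1.9 Fz=-0.4 open 0.132 [ 3.141e+00  1.000e-03 -3.040e+00]
```

View pics/side7.png

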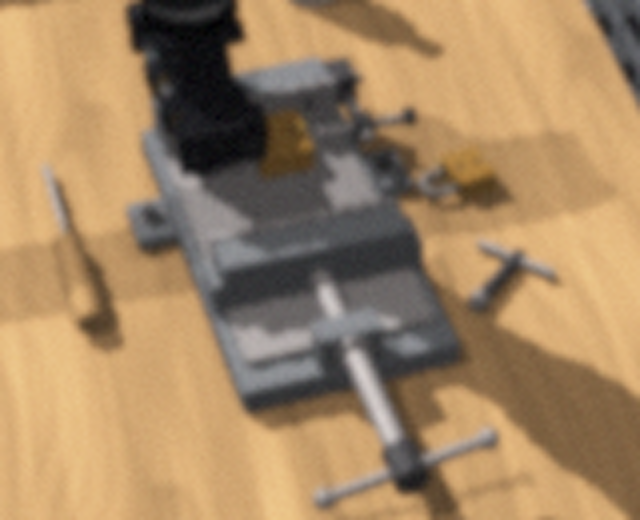

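View pics/top7.png

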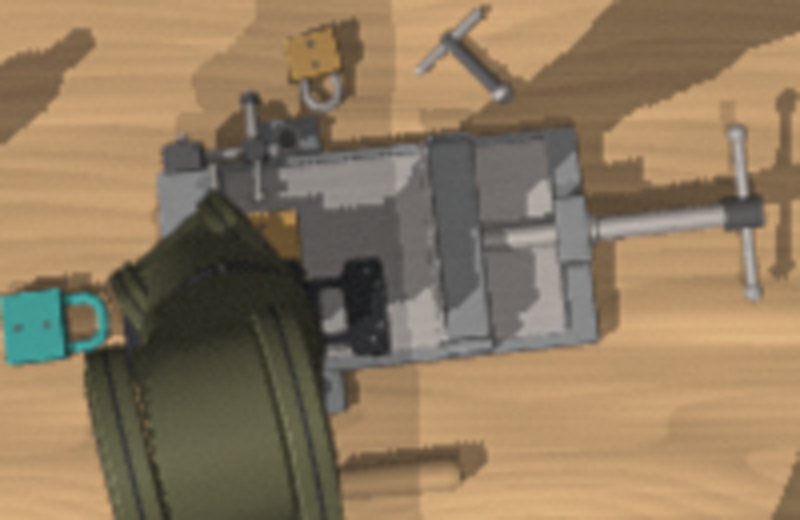

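Call:
{"fn": "step_arm", "kwargs": {"targets": [[0.004, 0.0003, 0, 0, -0.75], [0.008, 0.0006, 0, 0, -0.75], [0.012, 0.001, 0, 0, -0.75], [0.015, 0.0013, 0, 0, -0.75], [0.0175, 0.0015, 0, 0, -0.75], [0.0175, 0.0015, 0, 0, -0.75]]}}

```text
time_s: 11.02
position: [0.549, 0.0844, 0.0366]
ee_rot: [3.141, 0.0, -3.04]
ft_force: [-1.9, -0.5, 0.3]
opening: 0.128
```

```bash
python3 -c "
from st import *
st()"
```

```text
t 11.03 s=0.5547 t=0.0295 z=0.0366 Fs=-1.9 Ft=-0.3 Fz=0.3 open 0.128 [ 3.141  0.    -3.04 ]
```

Call:
{"fn": "step_arm", "kwargs": {"targets": [[0.003, 0.0002, 0, 0, -0.75], [0.006, 0.0004, 0, 0, -0.75], [0.006, 0.0004, 0, 0, -0.75]]}}

```text
time_s: 11.4
position: [0.5515, 0.0846, 0.0365]
ee_rot: [3.141, 0.0, -3.04]
ft_force: [-2.2, 0.1, 1.3]
opening: 0.124
```

Call:
{"fn": "step_arm", "kwargs": {"targets": [[0.003, 0.0002, 0, 0, -0.75], [0.006, 0.0004, 0, 0, -0.75], [0.006, 0.0004, 0, 0, -0.75]]}}

```text
time_s: 11.78
position: [0.553, 0.0847, 0.0365]
ee_rot: [-3.142, -0.001, -3.04]
ft_force: [-3.7, -0.7, 1.1]
opening: 0.127
```

Call:
{"fn": "step_arm", "kwargs": {"targets": [[0.003, 0.0002, 0, 0, -0.75], [0.003, 0.0002, 0, 0, -0.75]]}}

```text
time_s: 12.02
position: [0.5531, 0.0846, 0.0363]
ee_rot: [-3.141, -0.003, -3.04]
ft_force: [-6.4, -0.9, 2.5]
opening: 0.123
```

Call:
{"fn": "step_arm", "kwargs": {"targets": [[-0.01, -0.001, 0, 0, -0.75], [-0.03, -0.003, 0, 0, -0.75], [-0.03, -0.003, 0.12, 0, -0.9], [-0.03, -0.003, 0.27, 0, -1], [0.0, -0.1, 0.42, 0, -1], [0.14, -0.21, 0.56, 0, -1], [0.14, -0.21, 0.56, 0, -1], [0.14, -0.21, 0.56, 0, -1], [0.14, -0.21, 0.56, 0, -1]]}}

```text
time_s: 13.15
position: [0.6093, 0.002, 0.2593]
ee_rot: [3.141, -0.002, -3.039]
ft_force: [-0.7, -0.1, 0.2]
opening: 0.003
```

```bash
cat > meas.py <<'E'
from st import *
import sys
def meas(name):
    st()
    p=optics.camera_params("wrist");im,d=optics.snapshot("wrist");cv2.imwrite(f"pics/{name}.png",im)
    W=deproj(p,d);z=W[...,2];S=W[...,:2]@u;T=W[...,:2]@v
    hsv=cv2.cvtColor(im,cv2.COLOR_BGR2HSV)
    b=((hsv[...,1]>110)&(hsv[...,0]>10)&(hsv[...,0]<30)&(z>.046)&(z<.062)&(S<.66)).astype(np.uint8)
    n,l,stt,ce=cv2.connectedComponentsWithStats(b);i=1+np.argmax(stt[1:,4]);print(stt[i])
    q=np.argwhere(l==i)[:,::-1];pts=np.array([onz(p,k,.054)[:2] for k in q]);pts=np.c_[pts@u,pts@v].astype(np.float32)*1000
    print("pad",np.median(z[l==i]),cv2.minAreaRect(pts),pts.min(0),pts.max(0))
    m=(z>.036)&(z<.055)&(abs(T-.0287)<.012)&(S>.638)&(S<.67)&(b==0);print("stop s",np.percentile(S[m],[2,10]) if m.any() else None)
    for nm,t0 in(("fixed",.0557),):
        m=(z>.04)&(z<.066)&(abs(T-t0)<.012)&(S>.53)&(S<.57)
        print(nm,np.median(T[m]),m.sum())
    m=(z>.069)&(z<.078)&(T<.045)&(S>.54)&(S<.65)&(T>-.2);print("movjaw top T",np.percentile(T[m],[1,99]))
    cv2.imwrite(f"pics/{name}z.png",cv2.resize(im[60:300,150:450],None,fx=2.5,fy=2.5,interpolation=cv2.INTER_CUBIC))
if __name__=="__main__": meas(sys.argv[1])
E
python3 meas.py w8
```

```text
t 13.15 s=0.6064 t=-0.0585 z=0.2593 Fs=-0.7 Ft=-0.0 Fz=0.2 open 0.003 [ 3.141e+00 -2.000e-03 -3.039e+00]
[ 339  178   60   48 2549]
pad 0.05392810883981101 ((621.9141235351562, 27.376192092895508), (54.67837142944336, 47.00709533691406), 89.12850952148438) [ 5.9804480e+02 -2.2434156e-01] [645.06525   54.864502]
stop s [0.64548002 0.64882865]
fixed 0.0556280115779383 418
movjaw top T [-0.1363479 -0.0975178]
```

View pics/w8z.png

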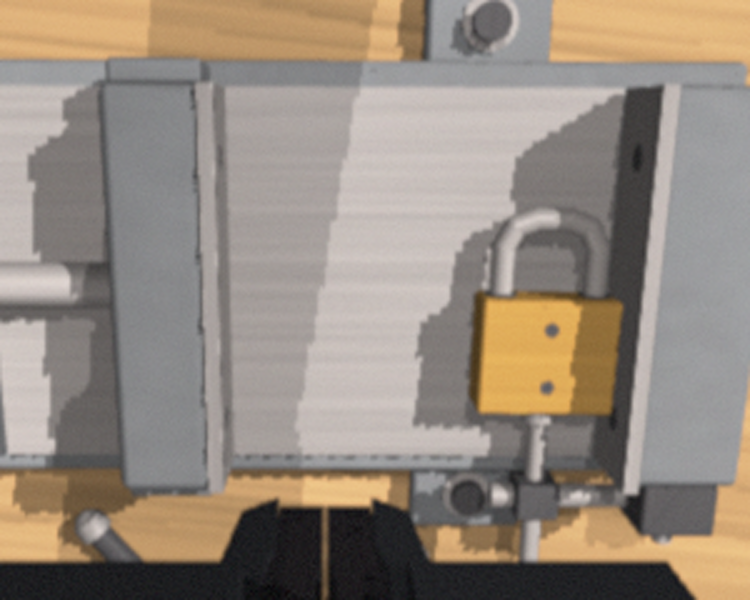

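Base meets the stop; there may be about 1 mm between the side and the jaw. I'll nudge it in +y again.

Call:
{"fn": "step_arm", "kwargs": {"targets": [[0.019, 0.052, -0.1, 0, -1], [0.019, 0.052, -0.25, 0, -1], [0.019, 0.052, -0.38, 0, -1], [0.019, 0.052, -0.48, 0, -1], [0.019, 0.052, -0.53, 0, -1], [0.019, 0.052, -0.558, 0, -1], [0.019, 0.052, -0.558, 0, -1], [0.0178, 0.064, -0.558, 0, -1], [0.0166, 0.076, -0.558, 0, -1], [0.0154, 0.088, -0.558, 0, -1], [0.0142, 0.1, -0.558, 0, -1], [0.0134, 0.108, -0.558, 0, -1], [0.0134, 0.108, -0.558, 0, -1]]}}

```text
time_s: 14.82
position: [0.6161, 0.0444, 0.0373]
ee_rot: [3.141, -0.0, -3.04]
ft_force: [-0.0, 0.1, -1.0]
opening: 0.003
```

```bash
python3 -c "
from st import *
st()"
```

```text
t 14.82 s=0.6175 t=-0.0170 z=0.0373 Fs=-0.0 Ft=0.1 Fz=-1.0 open 0.003 [ 3.141 -0.    -3.04 ]
```

Call:
{"fn": "step_arm", "kwargs": {"targets": [[-0.0003, 0.003, 0, 0, -1], [-0.0006, 0.006, 0, 0, -1], [-0.0009, 0.009, 0, 0, -1], [-0.0009, 0.009, 0, 0, -1]]}}

```text
time_s: 15.32
position: [0.6158, 0.0478, 0.0374]
ee_rot: [3.141, 0.0, -3.04]
ft_force: [-0.3, 0.0, 0.1]
opening: 0.003
```

Call:
{"fn": "step_arm", "kwargs": {"targets": [[-0.0003, 0.003, 0, 0, -1], [-0.0006, 0.006, 0, 0, -1], [-0.0006, 0.006, 0, 0, -1]]}}

```text
time_s: 15.7
position: [0.6157, 0.0486, 0.0373]
ee_rot: [-3.14, -0.0, -3.041]
ft_force: [0.4, -4.2, 0.2]
opening: 0.003
```

Call:
{"fn": "step_arm", "kwargs": {"targets": [[-0.0003, 0.003, 0, 0, -1], [-0.0003, 0.003, 0, 0, -1], [0.003, -0.02, 0, 0, -1], [0.003, -0.03, 0.09, 0, -1], [0.003, -0.03, 0.18, 0, -1], [-0.1, 0.04, 0.2, 0, -0.75], [-0.191, 0.0825, 0.18, 0, -0.75], [-0.191, 0.0825, 0.15, 0, -0.75], [-0.191, 0.0825, 0.06, 0, -0.75], [-0.191, 0.0825, 0.02, 0, -0.75], [-0.191, 0.0825, 0, 0, -0.75], [-0.191, 0.0825, 0, 0, -0.75]]}}

```text
time_s: 17.2
position: [0.5394, 0.083, 0.0371]
ee_rot: [3.141, -0.0, -3.04]
ft_force: [-0.2, -0.1, 0.2]
opening: 0.123
```

```bash
python3 -c "
from st import *
st()"
```

```text
t 17.20 s=0.5450 t=0.0290 z=0.0371 Fs=-0.2 Ft=-0.1 Fz=0.2 open 0.123 [ 3.141 -0.    -3.04 ]
```

Call:
{"fn": "step_arm", "kwargs": {"targets": [[0.01, 0.001, 0, 0, -0.75], [0.02, 0.002, 0, 0, -0.75], [0.027, 0.0027, 0, 0, -0.75], [0.03, 0.003, 0, 0, -0.75], [0.033, 0.0033, 0, 0, -0.75], [0.036, 0.0036, 0, 0, -0.75], [0.036, 0.0036, 0, 0, -0.75]]}}

```text
time_s: 18.08
position: [0.5529, 0.0843, 0.0372]
ee_rot: [-3.141, -0.001, -3.04]
ft_force: [-2.3, -1.1, 1.1]
opening: 0.128
```

```bash
python3 -c "
from st import *
st()"
```

```text
t 18.07 s=0.5585 t=0.0290 z=0.0372 Fs=-2.4 Ft=-0.9 Fz=1.1 open 0.128 [-3.141e+00 -1.000e-03 -3.040e+00]
```

Call:
{"fn": "step_arm", "kwargs": {"targets": [[0.003, 0.0003, 0, 0, -0.75], [0.003, 0.0003, 0, 0, -0.75]]}}

```text
time_s: 18.32
position: [0.5531, 0.0843, 0.0371]
ee_rot: [-3.141, -0.003, -3.04]
ft_force: [-5.4, 0.0, 3.4]
opening: 0.12
```

Call:
{"fn": "step_arm", "kwargs": {"targets": [[-0.01, -0.001, 0, 0, -0.75], [-0.03, -0.003, 0, 0, -0.75], [-0.03, -0.003, 0.12, 0, -1], [0.0, -0.05, 0.25, 0, -1], [0.07, -0.2, 0.28, 0, -1], [0.138, -0.34, 0.28, 0, -1], [0.138, -0.457, 0.28, 0, -1], [0.138, -0.457, 0.28, 0, -1], [0.138, -0.457, 0.28, 0, -1]]}}

```text
time_s: 19.45
position: [0.61, -0.0975, 0.1493]
ee_rot: [3.141, 0.001, -3.04]
ft_force: [-0.3, 0.9, 0.1]
opening: 0.009
```

```bash
python3 meas.py w9
```

```text
t 19.45 s=0.5973 t=-0.1576 z=0.1493 Fs=-0.2 Ft=0.9 Fz=0.1 open 0.009 [ 3.141e+00  1.000e-03 -3.040e+00]
[ 497  220   63   65 3525]
pad 0.053801973101954975 ((621.165771484375, 18.61440658569336), (47.741695404052734, 45.262386322021484), 0.1292211264371872) [597.29425    -3.9841323] [645.0483    41.299377]
stop s [0.64520811 0.64927748]
fixed nan 0
movjaw top T [-0.13686103 -0.09791496]
  return _methods._mean(a, axis=axis, dtype=dtype,
  ret = ret.dtype.type(ret / rcount)
```

View pics/w9.png

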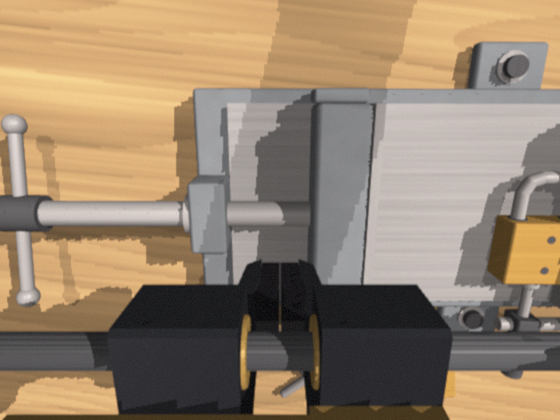

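Call:
{"fn": "step_arm", "kwargs": {"targets": [[0, 0, -0.1, 0, -1], [0, 0, -0.19, 0, -1], [0, 0, -0.222, 0, -1], [0, 0, -0.224, 0, -1], [-0.001, 0.01, -0.224, 0, -1], [-0.002, 0.02, -0.224, 0, -1], [-0.003, 0.03, -0.224, 0, -1], [-0.004, 0.04, -0.224, 0, -1], [-0.005, 0.05, -0.224, 0, -1], [-0.005, 0.05, -0.224, 0, -1]]}}

```text
time_s: 20.75
position: [0.6084, -0.0774, 0.0599]
ee_rot: [3.141, 0.001, -3.039]
ft_force: [1.7, -1.6, 2.8]
opening: 0.008
```

```bash
python3 -c "
from st import *
st()"
```

```text
t 20.75 s=0.5977 t=-0.1374 z=0.0599 Fs=1.5 Ft=-1.8 Fz=2.8 open 0.008 [ 3.141e+00  1.000e-03 -3.039e+00]
```

Call:
{"fn": "step_arm", "kwargs": {"targets": [[-0.001, 0.01, 0, 0, -1], [-0.002, 0.02, 0, 0, -1], [-0.003, 0.03, 0, 0, -1], [-0.004, 0.04, 0, 0, -1], [-0.005, 0.05, 0, 0, -1], [-0.006, 0.06, 0, 0, -1], [-0.007, 0.07, 0, 0, -1], [-0.008, 0.08, 0, 0, -1], [-0.009, 0.09, 0, 0, -1], [-0.01, 0.1, 0, 0, -1], [-0.011, 0.11, 0, 0, -1], [-0.012, 0.12, 0, 0, -1], [-0.013, 0.13, 0, 0, -1], [-0.014, 0.14, 0, 0, -1], [-0.015, 0.15, 0, 0, -1], [-0.016, 0.16, 0, 0, -1], [-0.017, 0.17, 0, 0, -1], [-0.018, 0.178, 0, 0, -1], [-0.018, 0.178, 0, 0, -1]]}}

```text
time_s: 23.12
position: [0.6005, -0.006, 0.0595]
ee_rot: [3.14, -0.0, -3.039]
ft_force: [1.4, -2.1, 1.6]
opening: 0.004
```

```bash
python3 - <<'E'
from st import *
st()
for n in["side","wrist"]:
    im,d=optics.snapshot(n);c=im[150:280,190:350] if n=="side" else im;cv2.imwrite(f"pics/{n}10.png",cv2.resize(c,None,fx=4,fy=4,interpolation=cv2.INTER_CUBIC) if n=="side" else im)
E
```

```text
t 23.12 s=0.5969 t=-0.0656 z=0.0595 Fs=1.1 Ft=-2.2 Fz=1.6 open 0.004 [ 3.14  -0.    -3.039]
```

View pics/wrist10.png

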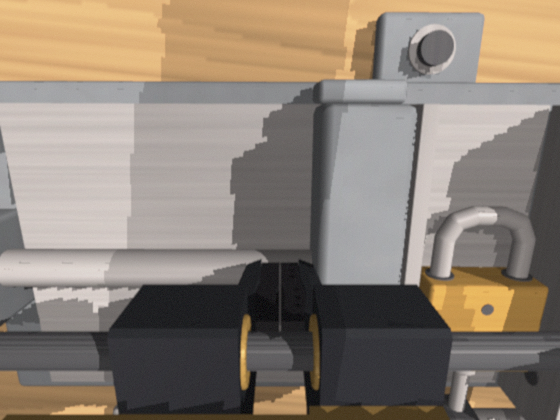

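View pics/side10.png

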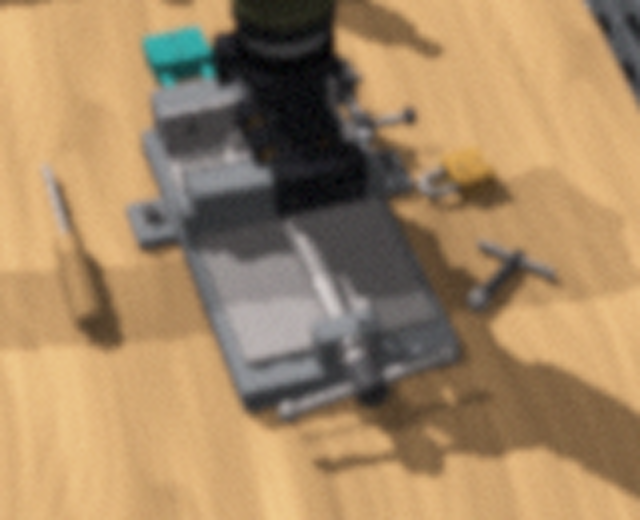

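The jaw is following the fingers and is now close to the padlock. Next I'll close slowly.

Call:
{"fn": "step_arm", "kwargs": {"targets": [[-0.0005, 0.005, 0, 0, -1], [-0.001, 0.01, 0, 0, -1], [-0.0015, 0.015, 0, 0, -1], [-0.002, 0.019, 0, 0, -1], [-0.0022, 0.022, 0, 0, -1], [-0.0022, 0.022, 0, 0, -1]]}}

```text
time_s: 23.98
position: [0.599, 0.002, 0.0594]
ee_rot: [3.141, -0.002, -3.04]
ft_force: [-0.1, -3.4, -1.2]
opening: 0.006
```

Call:
{"fn": "step_arm", "kwargs": {"targets": [[-0.0003, 0.003, 0, 0, -1], [-0.0006, 0.006, 0, 0, -1], [-0.0008, 0.008, 0, 0, -1], [-0.0008, 0.008, 0, 0, -1]]}}

```text
time_s: 24.48
position: [0.5992, 0.0052, 0.0597]
ee_rot: [3.141, -0.001, -3.04]
ft_force: [-1.6, -3.5, -2.8]
opening: -0.001
```

Call:
{"fn": "step_arm", "kwargs": {"targets": [[-0.0003, 0.003, 0, 0, -1], [-0.0005, 0.005, 0, 0, -1], [-0.0005, 0.005, 0, 0, -1]]}}

```text
time_s: 24.85
position: [0.599, 0.0069, 0.0597]
ee_rot: [-3.141, -0.001, -3.04]
ft_force: [-2.8, -3.9, -1.6]
opening: 0.004
```

Call:
{"fn": "step_arm", "kwargs": {"targets": [[-0.0002, 0.002, 0, 0, -1], [-0.0004, 0.004, 0, 0, -1], [-0.0004, 0.004, 0, 0, -1]]}}

```text
time_s: 25.22
position: [0.5989, 0.0073, 0.0597]
ee_rot: [-3.14, -0.001, -3.041]
ft_force: [-1.6, -6.0, -0.5]
opening: 0.004
```

Call:
{"fn": "step_arm", "kwargs": {"targets": [[-0.0003, 0.003, 0, 0, -1], [-0.0005, 0.005, 0, 0, -1], [-0.0005, 0.005, 0, 0, -1]]}}

```text
time_s: 25.6
position: [0.5989, 0.0074, 0.0598]
ee_rot: [-3.138, -0.001, -3.042]
ft_force: [-2.7, -8.2, -0.9]
opening: 0.009
```

Call:
{"fn": "step_arm", "kwargs": {"targets": [[-0.0004, 0.004, 0, 0, -1], [-0.0008, 0.008, 0, 0, -1], [-0.0008, 0.008, 0, 0, -1]]}}

```text
time_s: 25.98
position: [0.5989, 0.0074, 0.0598]
ee_rot: [-3.134, -0.001, -3.044]
ft_force: [-1.4, -13.9, 0.7]
opening: 0.01
```

Call:
{"fn": "step_arm", "kwargs": {"targets": [[0.0005, -0.006, 0, 0, -1], [0.001, -0.014, 0, 0, -1], [0.004, -0.04, 0, 0, -1], [0.004, -0.05, 0.1, 0, -1], [0.004, -0.05, 0.25, 0, -1], [0.03, -0.03, 0.4, 0, -1], [0.03, 0.1, 0.5, 0, -1], [0.03, 0.1, 0.5, 0, -1], [0.03, 0.1, 0.5, 0, -1]]}}

```text
time_s: 27.1
position: [0.6111, 0.0548, 0.2601]
ee_rot: [3.141, 0.002, -3.038]
ft_force: [0.9, -0.9, 0.1]
opening: 0.002
```

```bash
python3 meas.py w11; python3 - <<'E'
from h import *
im,d=optics.snapshot("top");cv2.imwrite("pics/top11.png",im)
E
```

```text
t 27.10 s=0.6136 t=-0.0062 z=0.2601 Fs=0.8 Ft=-1.0 Fz=0.1 open 0.002 [ 3.141e+00  2.000e-03 -3.038e+00]
[ 289  170   56   48 2467]
pad 0.05395459922182568 ((621.8746337890625, 29.017545700073242), (46.6059455871582, 52.578773498535156), 0.24092191457748413) [598.5756     2.758051] [645.2751    55.286964]
stop s [0.64526169 0.64808402]
fixed 0.055639371940148376 240
movjaw top T [-0.03756383  0.0013449 ]
```

View pics/w11z.png

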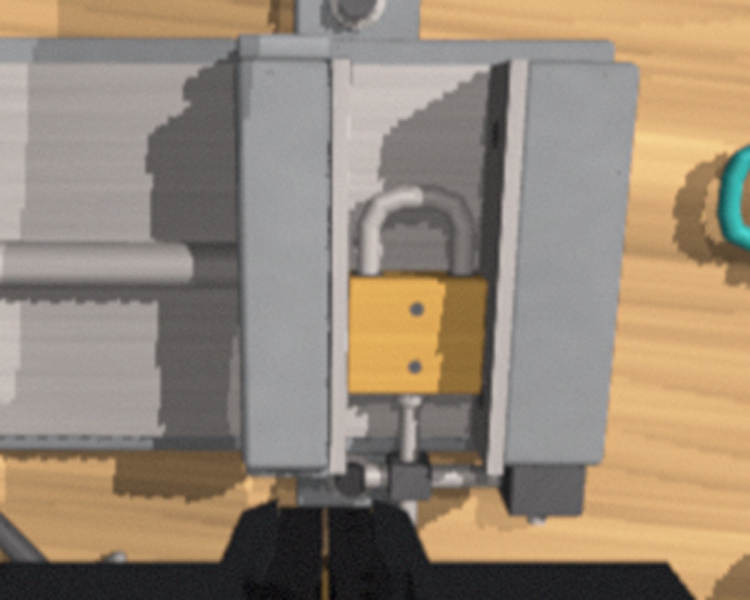

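View pics/top11.png

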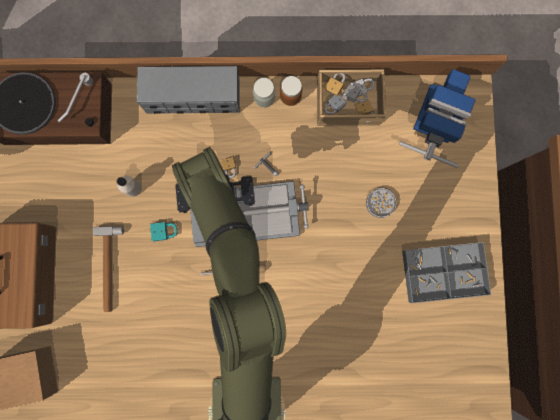

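```bash
python3 -c "
from workcell import ticket,env
print(ticket.close_job());print(env.state()['time_s'])"
```

```text
the job is handed in; nothing more can be done
None
the job is handed in; nothing more can be done
```

The padlock is set up against the fixed jaw and the work stop, with the moving jaw closed on it. I handed the job in at about 27 s of the 54 s allowed.

I pushed the padlock against the fixed jaw, then along it by the shackle end onto the stop. I checked each contact with a second light push, then slid the moving jaw up from behind until it bore on the padlock.

**Contact forces:** about 4–6 N at the fixed jaw, 5–6 N at the stop and 14 N at the moving jaw, with no further movement at the last jaw push.

**Final wrist view:**

| Check | Measured |
|---|---|
| Padlock angle to the vise | 0.2° |
| Padlock side to fixed jaw | within about 0.4 mm |
| Padlock base to stop tip | same reading for both (645.3 mm along the vise axis) |
| Moving-jaw face to padlock's other side | within about 1.4 mm |

These figures are within the 2 mm calibration, so the contact forces are the stronger evidence.

**Disagreement along the way:** after the first push onto the stop, the camera suggested about a 1 mm gap at the fixed jaw and a 0.9° tilt. The repeat push met the jaw at the same place as before, so the padlock was already seated to within about 0.7 mm.

The arm touched nothing at hand-in. The bystanders I could see in the last top view had not moved; the arm partly hid the small padlock and the screwdriver.

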